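# Clear the reference plate and slide it into the scanner bay

### The job

Lift the white sample tin off the reference plate and set it down upright on the round cork mat. Then press on the black rubber pad at the plate's front and slide the plate flat along the bench, pad end first, squarely under the two lips of the grey scanner's bay until it is fully home against the stop. Do not lift or tip the plate or tip the tin, leave the tin on its mat, and do not disturb the vial, stamp, stapler and packet standing around.

Things in the scene. Friction and masses are not known exactly. Their poses are not given: they have to be found in the camera images.
- plate: loose white reference plate, 140 mm long (x) x 100 mm wide (y), 4 mm thick on 1.5 mm feet, top 5.5 mm above the bench, 0.18 kg, grey patches on its rear half; too wide to grip. Slick glides (friction 0.08) under the pad, rubber feet (0.4) at the tail: pulled by its pad, it trails behind. Origin: under its centre, at bench level; +x points to its front edge, which enters the bay first
- pad: black ribbed rubber pad fixed on top of the plate near its front edge, 28 mm (x) x 60 mm (y) x 4 mm thick, its top 9.5 mm above the bench, nearly rigid; a steady press of about 10 to 17 N at its middle drags the plate. Origin: centre of the pad's underside, 45 mm ahead of the plate's centre; axes as the plate's
- plate_center (a point): centre of the plate, half-way up its thickness, 3.5 mm above the bench; axes as the plate's
- plate_pad (a point): centre of the top face of the rubber pad; axes as the plate's
- bay: grey scanner fixed to the bench, with a slide-in bay, open above its middle, no floor. Origin on the bench where the plate's centre lies when home; +x is the way in. Guides 106 mm apart, straight from x = -10 mm on, splayed outward (0.33 rad) to x = -52 mm; from x = 0 on lips 11 to 15 mm above the bench reach 6 mm in over the plate's edges; stop: face of the 28 mm high housing at x = +70.5 mm
- bay_home (a point): where plate_center lies when the plate is fully home (3.5 mm above the bench); axes as the bay's: +x is the way in
- tin_mid (a point): centre, half-way up, of the loose white round capped sample tin, body 56 mm across and 28 mm high to its shoulder (58 x 31 mm overall), 45 g, standing (underside 5.5 mm above the bench) on the rear half of the plate; this point is 15.5 mm above its underside; z up its axis
- mat_top (a point): centre of the top of the round cork mat, 90 mm across, 3 mm thick, fixed on the bench; z up
- vial_mid (a point): bystander: sample vial with a red cap, 27 mm across, 85 mm tall, standing; point half-way up
- stamp_mid (a point): bystander: hand stamp with a turned wooden handle, 26x50x74 mm, standing; point half-way up
- stapler_mid (a point): bystander: blue desk stapler 36x145x44 mm; point half-way up
- packet_mid (a point): bystander: white and blue packet 56x100x22 mm, lying; point half-way up
- tin: the same sample tin; origin at the centre of its underside

How it is judged:
By the outcome, as a careful person would: the job done as asked, in the order asked, and still so for the second after the job is handed in, with the robot touching nothing.
It also fails if it takes over 69 s, if anything falls off the work surface, if the arm or the gripper's body presses on something with over 40 N, if the wrist force passes 120 N, or if a joint passes its speed limit or range.

### The arm

A 6-joint arm with a two-finger parallel gripper is mounted at the origin on a cart in front of the work surface, level with it; the furniture and walls round the work are solid. World frame = base frame: x ahead of the robot, y to its left, z up, the work surface at z = 0. Lengths are in m, angles in rad, forces in N, time in s.
With the tool pointing down it reaches from about 0.375 to 0.975 m from the base axis. Payload 3.8 kg.
Tool frame: the origin (TCP) lies at the very end of the fingers, on their centre line; the grasp point (between the pads) lies 19 mm behind it; y points along the fingers, z is the direction in which the jaws open and shut, and the axes are right-handed (so a half turn about y gives the same grasp; the last joint's range is limited). The gripper opens to 88 mm and grips with 3 to 60 N. Pads are 18 mm wide; open, the fingers measure 123 mm over their backs; the gripper's body (75 mm by 187 mm) begins 45 mm behind the grasp point.
Start: joints at [1.18, 0.264, 1.604, -0, 1.274, -0.037], TCP at [0.234, 0.633, 0.239] pointing down, gripper open.
Joint ranges: [-2.63, 2.63], [-0.94, 2.18], [0.31, 2.57], [-1.31, 4.45], [0, 2.66], [-2.55, 2.55]. Speed limits (rad/s): [2.57, 2.57, 3.14, 3.14, 3.14, 3.14].

### API

Orientations are given as a unit quaternion [w, x, y, z].
In Python, from station import env gives the robot as it stands.
- The arm moves only by the shell command python3 -m pendant 'ROWS'. ROWS is JSON, a list of rows, each a list of 5 numbers: the shift along the world's x, y, z in cm, then the turn about the world's z in degrees, then the gripper command: -1 is fully open, 1 is shut, values between are in proportion. A call has 1 to 10 rows; each row shifts and turns the commanded pose from where the row before left it; what a row does not reach is not made up. A row lasts 1/12 s, in which the tool goes at most 41.7 mm and 7.16 degrees, less where a joint would pass 70% of its speed; a pose out of reach is approached as far as the arm can. A call with a gripper value outside its range is refused whole. The fingers move at their own pace and stop on an object; the grip force is fixed at half the most. Time passes only in rows, so rows that do not move let the fingers close. It gives the time, the measured TCP pose, the force and the opening at its end, in the units of the state.
- env.get_obs(): the state, without advancing time (a new reading comes with each control period).
- env.capture(name): name is "scene" or "top"; returns the picture (384x512x3 uint8, blue, green, red); there is no depth.
- env.camera_params(name): a dict with "mtx" (3x3 intrinsics, pixels), "rvec" (rotation vector, rad) and "tvec" (3), from world to camera coordinates, as OpenCV has them. Camera axes: x right, y down, z forward; pixel columns grow to the right and rows downward; lengths in m; the calibration is good to about 2 mm. A picture is of the moment at which its call begins. camera_params takes no time and is no camera call.
- env.close_job(): hands the job in, once; it reports no verdict.
The state is a dict: "t": time; "qpos": joint angles; "qd": joint speeds; "joint_torque": joint torques, N m; "tcp_pos": TCP position; "eef_rot": TCP orientation; "force": force on the tool from outside, world axes, zero at the start; "wrist_torque": the same for the moment, N m; "finger_gap": opening from 0.0 (shut) to 1.0 (fully open).
Only numpy, scipy, OpenCV 4.12 (cv2) and the standard library are available. Lean on these libraries where they do the work, as an engineer would, in place of code of your own. Each camera call takes 0.05 s, during which the arm holds its last target.

## Working session

There is one attempt and no reset: what is moved stays moved. The work goes in short steps, Python scripts to look and compute and a shell command to move; the robot and the scene stay as the last step left them, time stands still between calls to the robot, and variables do not carry over. Pictures are saved under pics/ and viewed, and the job is handed in when it is done.

```bash
mkdir -p pics; ls
python3 - <<'E'
from station import env
import cv2,numpy as np
print(env.get_obs())
for n in("scene","top"):
    cv2.imwrite(f"pics/{n}0.png",env.capture(n)); p=env.camera_params(n)
    R,_=cv2.Rodrigues(np.array(p["rvec"],float)); print(n,p, -R.T@np.array(p["tvec"]).ravel())
E
```

```text
pics
{'t': 0.0, 'qpos': array([ 1.18008992e+00,  2.64717371e-01,  1.60535107e+00,  1.65967999e-05,
        1.27370296e+00, -3.68696036e-02]), 'qd': array([-0.00031327, -0.00230411,  0.00213768, -0.00097031, -0.0004746 ,
        0.00030609]), 'joint_torque': array([-8.31981542e-04, -5.02089393e+01, -3.56882787e+01,  7.28270249e-02,
        2.88927468e-02, -1.51637319e-04]), 'tcp_pos': array([0.23359666, 0.63254177, 0.2374245 ]), 'eef_rot': array([-0.69531706,  0.69682021, -0.12461915,  0.12428133]), 'force': array([-0.2062059 , -0.17891209,  0.06634337]), 'wrist_torque': array([ 0.02887169,  0.01095306, -0.00143801]), 'finger_gap': 0.9999730570795659}
scene {'mtx': array([[348.54850719,   0.        , 251.29571304],
       [  0.        , 348.54850719, 186.66163991],
       [  0.        ,   0.        ,   1.        ]]), 'rvec': array([ 2.38675398, -0.70507767,  0.24941721]), 'tvec': array([-0.4460711 ,  0.25505927,  0.85164376])} [ 0.19316406 -0.51724559  0.8273309 ]
top {'mtx': array([[404.42531974,   0.        , 255.7206639 ],
       [  0.        , 404.42531974, 193.42598341],
       [  0.        ,   0.        ,   1.        ]]), 'rvec': array([ 2.15884903, -2.15197981,  0.0743011 ]), 'tvec': array([0.02051884, 0.55538834, 0.97062534])} [ 0.45584936 -0.00872356  1.02133052]
```

View pics/scene0.png

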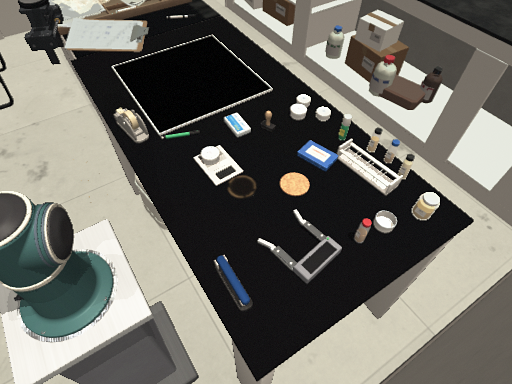

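View pics/top0.png

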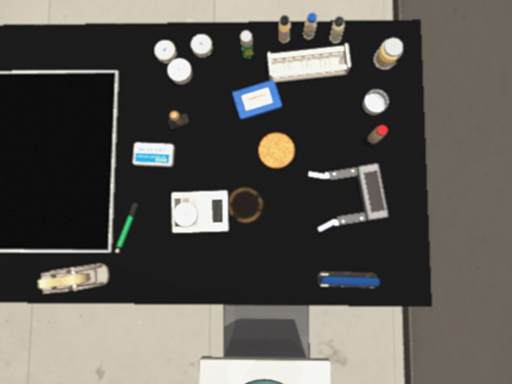

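```bash
cat > h.py <<'E'
import cv2,numpy as np
from station import env
def cam(n):
    p=env.camera_params(n); R,_=cv2.Rodrigues(np.array(p["rvec"],float)); return np.array(p["mtx"]),R,np.array(p["tvec"]).ravel(),p
def ray(n,px,z):
    K,R,t,p=cam(n); px=np.atleast_2d(px).astype(float)
    d=(R.T@np.linalg.inv(K)@np.c_[px,np.ones(len(px))].T).T; c=-R.T@t
    return c+d*((z-c[2])/d[:,2])[:,None]
def proj(n,P):
    p=cam(n)[3]; return cv2.projectPoints(np.atleast_2d(P).astype(float),np.array(p["rvec"]),np.array(p["tvec"]),p["mtx"],None)[0][:,0]
E
python3 - <<'E'
import cv2
s=cv2.imread("pics/scene0.png");t=cv2.imread("pics/top0.png")
cv2.imwrite("pics/top0c.png",cv2.resize(t[120:250,150:400],None,fx=3.2,fy=3.2,interpolation=cv2.INTER_CUBIC))
cv2.imwrite("pics/scene0c.png",cv2.resize(s[130:290,185:385],None,fx=3.7,fy=3.7,interpolation=cv2.INTER_CUBIC))
E
```

```text
(no output)
```

View pics/top0c.png

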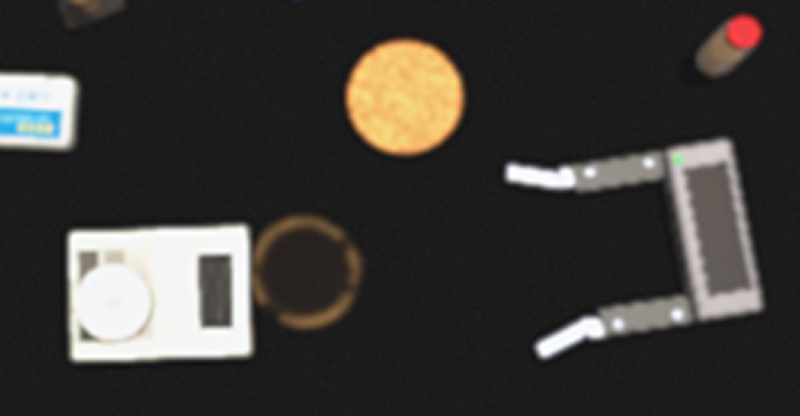

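View pics/scene0c.png

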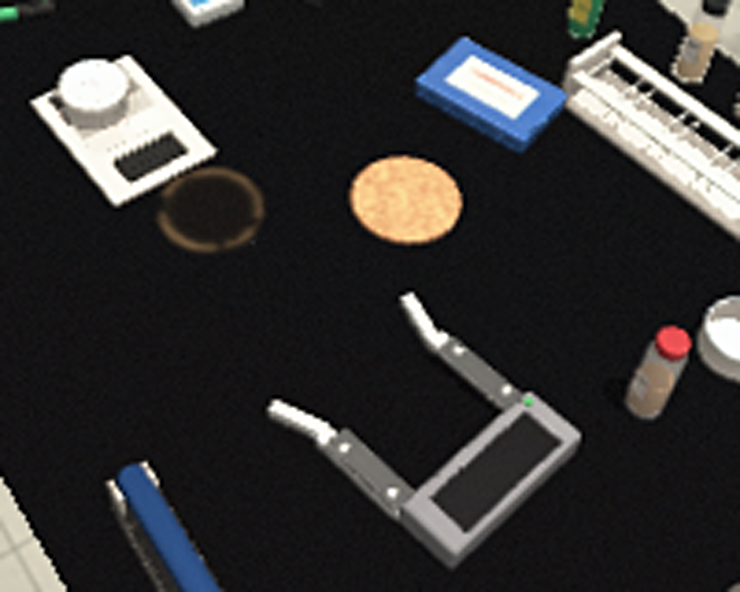

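```bash
cat > meas.py <<'E'
from h import *
def blob(m,near):
    n,l,st,c=cv2.connectedComponentsWithStats(m.astype(np.uint8)); 
    k=[i for i in range(1,n) if st[i,4]>15]; i=min(k,key=lambda i:np.hypot(*(c[i]-near))); return l==i,c[i],st[i,4]
def show(name,P): print(name,np.round(P,4).tolist())
E
python3 - <<'E'
from meas import *
for n,pl,ct,tn,near_bay in(("top",(200,212),(276,150),(186,214),None),("scene",(218,165),(294,183),(210,156),None)):
    im=cv2.imread(f"pics/{n}0.png"); hsv=cv2.cvtColor(im,cv2.COLOR_BGR2HSV); g=im.min(2)
    m,c,a=blob(g>100,pl)
    cn=max(cv2.findContours(m.astype(np.uint8),cv2.RETR_EXTERNAL,cv2.CHAIN_APPROX_NONE)[0],key=cv2.contourArea)
    if n=="top":
        W=ray(n,cn[:,0],.0055); r=cv2.minAreaRect((W[:,:2]*1000).astype(np.float32)); print(n,"plate",r,a)
    h=cv2.convexHull(cn); ap=cv2.approxPolyDP(h,3,True)[:,0]; print(ap.tolist()); show("corners",ray(n,ap,.0055)[:,:2])
    m,c,a=blob((hsv[...,1]>80)&(hsv[...,2]>120),ct)
    cn=max(cv2.findContours(m.astype(np.uint8),cv2.RETR_EXTERNAL,cv2.CHAIN_APPROX_NONE)[0],key=cv2.contourArea)
    W=ray(n,cn[:,0],.003); print("mat",cv2.fitEllipse((W[:,:2]*1000).astype(np.float32)))
    # pad
    m,c,a=blob((g<90)&(cv2.GaussianBlur(g,(0,0),6)>60),(218,210) if n=="top" else (226,171)); print("pad px",c,a); show("pad",ray(n,c,.0095))
E
python3 - <<'E'
import cv2
t=cv2.imread("pics/top0.png")
cv2.imwrite("pics/a.png",cv2.resize(t[155:240,300:400],None,fx=7,fy=7,interpolation=cv2.INTER_CUBIC))
cv2.imwrite("pics/b.png",cv2.resize(t[180:245,160:270],None,fx=7,fy=7,interpolation=cv2.INTER_CUBIC))
s=cv2.imread("pics/scene0.png")
cv2.imwrite("pics/c.png",cv2.resize(s[200:290,250:350],None,fx=6.5,fy=6.5,interpolation=cv2.INTER_CUBIC))
E
```

```text
top plate ((512.2322387695312, 164.71665954589844), (104.27641296386719, 145.89968872070312), 2.2880568504333496) 2181
[[227, 191], [228, 230], [172, 231], [172, 192]]
corners [[0.5636, 0.0958], [0.4653, 0.0921], [0.4621, 0.2335], [0.5609, 0.236]]
mat ((669.770751953125, -28.274188995361328), (90.83084106445312, 91.92166900634766), 171.9650115966797)
pad px [217.09714286 210.33714286] 175
pad [[0.5143, 0.1198, 0.0095]]
[[220, 145], [243, 170], [216, 185], [193, 157], [207, 146]]
corners [[0.5582, 0.2318], [0.5639, 0.0972], [0.4635, 0.0905], [0.458, 0.2316], [0.5197, 0.2511]]
mat ((667.6396484375, -30.646448135375977), (87.95450592041016, 88.71499633789062), 19.4232120513916)
pad px [224.87903226 172.23387097] 124
pad [[0.5101, 0.1168, 0.0095]]
```

View pics/a.png

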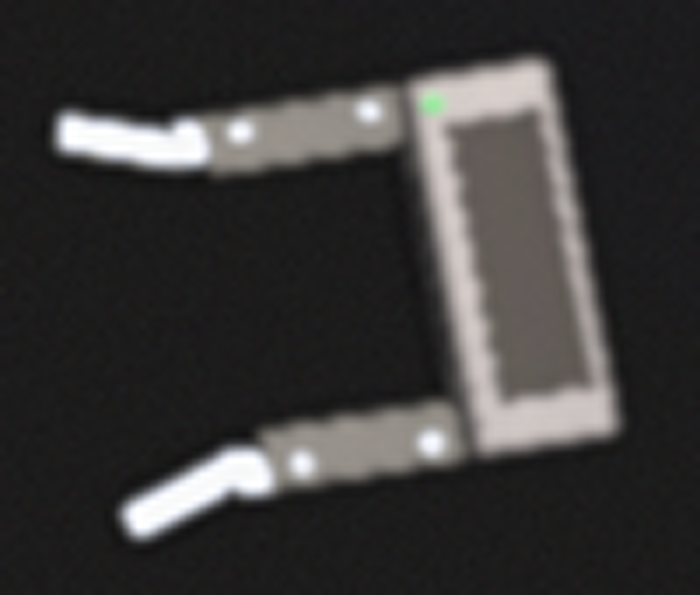

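View pics/b.png

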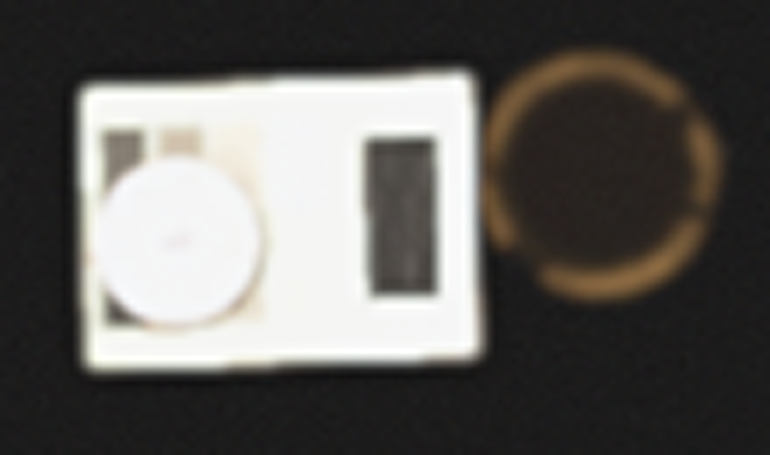

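View pics/c.png

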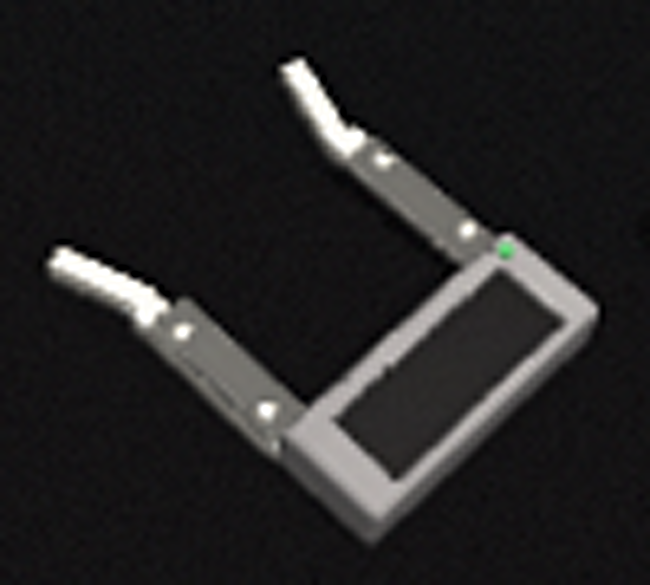

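Run:
```python
from meas import *
def px(pts,off,s): return (np.array(pts,float)+.5)/s-.5+np.array(off)
D={"top":((300,155),7,[(410,80),(548,58),(618,430),(483,452)],[(240,131),(369,111),(302,464),(431,443)]),
"scene":((250,200),6.5,[(505,236),(600,310),(373,527),(288,437)],[(383,160),(468,230),(182,331),(266,410)])}
for n,(o,s,hc,sc) in D.items():
    H=ray(n,px(hc,o,s),.028)[:,:2]; S=ray(n,px(sc,o,s),.0155)[:,:2]
    show(n+" housing",H); show("screws",S)
    print("housing sizes",[round(float(np.linalg.norm(H[i]-H[(i+1)%4])),4) for i in range(4)],"screw dx",np.linalg.norm(S[0]-S[1]),np.linalg.norm(S[2]-S[3]),"dy",np.linalg.norm(S[0]-S[2]),np.linalg.norm(S[1]-S[3]))
    d=(S[1]-S[0]+S[3]-S[2]); w=(S[0]-S[2]+S[1]-S[3]); print("ang in",np.degrees(np.arctan2(d[1],d[0])),"from width",np.degrees(np.arctan2(w[1],w[0]))-90)
    f=H[0]-H[3]; print("front ang",np.degrees(np.arctan2(f[1],f[0]))-90)
    a=np.arctan2(w[1],w[0])-np.pi/2; u=np.array([np.cos(a),np.sin(a)]); fm=(H[0]+H[3])/2
    show("home from housing",fm-.0705*u); v=np.array([-u[1],u[0]]); show("screw centre along u rel home, lateral",[(S.mean(0)-fm+.0705*u)@u,(S.mean(0)-fm)@v])
    im=cv2.imread(f"pics/{n}0.png"); g=im.min(2)
# tin: crop b top of cap circle
c=px([(180,241)],(160,180),7); show("tin top",ray("top",c,.0365)); e=px([(97,241),(262,241)],(160,180),7); show("diam",ray("top",e,.0365))
s=cv2.imread("pics/scene0.png");cv2.imwrite("pics/d.png",cv2.resize(s[135:200,180:260],None,fx=9,fy=9,interpolation=cv2.INTER_CUBIC))
show("tin proj scene",proj("scene",[[.49,.2,.0365]]))
```

```text
top housing [[0.6237, -0.2302], [0.6316, -0.2786], [0.5007, -0.2994], [0.4929, -0.2527]]
screws [[0.6075, -0.1724], [0.6147, -0.2182], [0.4889, -0.1924], [0.4965, -0.2377]]
housing sizes [0.049, 0.1325, 0.0473, 0.1328] screw dx 0.04642208659703082 0.045914392044073646 dy 0.12023987110049071 0.119805667256294
ang in -80.80018512211183 from width -80.53455758279343
front ang -80.23258366107746
home from housing [0.5467, -0.1719]
screw centre along u rel home, lateral [0.0337, -0.0004]
scene housing [[0.6178, -0.2347], [0.6273, -0.2808], [0.4951, -0.3029], [0.4906, -0.257]]
screws [[0.6054, -0.1742], [0.6135, -0.2198], [0.4874, -0.1935], [0.4949, -0.2392]]
housing sizes [0.0471, 0.134, 0.0461, 0.1292] screw dx 0.046308580951704495 0.046313922681189446 dy 0.11957387318589045 0.1201800780757862
ang in -80.32342495463679 from width -80.70718704611488
front ang -80.04838870581692
home from housing [0.5428, -0.1763]
screw centre along u rel home, lateral [0.0312, 0.0025]
tin top [[0.5036, 0.1944, 0.0365]]
diam [[0.5035, 0.2236, 0.0365], [0.5036, 0.1655, 0.0365]]
tin proj scene [[205.4728, 152.3513]]
```

View pics/d.png

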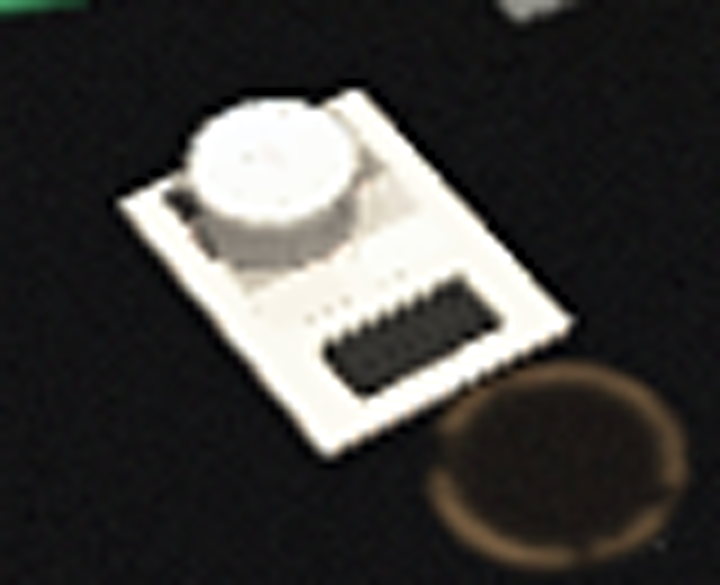

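Run:
```python
from meas import *
from scipy.spatial.transform import Rotation as R
o=env.get_obs(); q=o["eef_rot"]; M=R.from_quat([q[1],q[2],q[3],q[0]]).as_matrix(); print(M.round(3))
show("tin scene",ray("scene",[(272.5)/9-.5+180,160.5/9-.5+135],.0365))
for nm,p,z in(("vial cap",(380,130),.085),("stapler",(318,280),.04),("stapler",(380,281),.04),("stamp",(176,116),.074),("small packet",(153,154),.02),("blue packet",(257,100),.022)): show(nm,ray("top",p,z))
```

```text
[[ 0.938 -0.001  0.346]
 [-0.346 -0.002  0.938]
 [-0.    -1.    -0.002]]
tin scene [[0.5014, 0.1928, 0.0365]]
vial cap [[0.6994, -0.27, 0.085]]
stapler [[0.3475, -0.1272, 0.04]]
stapler [[0.3464, -0.2732, 0.04]]
stamp [[0.7384, 0.2145, 0.074]]
small packet [[0.6561, 0.2835, 0.02]]
blue packet [[0.7947, 0.0204, 0.022]]
```

```bash
python3 -m pendant '[[2,-3.4,0,-6.8,-1],[2,-3.4,0,-6.8,-1],[2,-3.4,0,-6.8,-1],[2,-3.4,0,-6.8,-1],[2,-3.4,0,-6.8,-1],[2,-3.4,0,-6.8,-1],[2,-3.4,0,-6.8,-1],[2,-3.4,0,-6.8,-1],[2,-3.4,0,-6.8,-1],[2,-3.4,0,-6.8,-1]]'
```

```text
t: 0.93
tcp_pos: [0.4341, 0.2913, 0.2384]
eef_rot: [-0.506, 0.506, -0.494, 0.494]
force: [1.1, -1.2, -0.2]
finger_gap: 0.998
```

```bash
python3 -m pendant '[[2.3,-3.2,0,0,-1],[2.3,-3.3,0,0,-1],[2.3,-3.3,0,0,-1],[0,0,-3,0,-1],[0,0,-3,0,-1],[0,0,-3,0,-1],[0,0,-3,0,-1],[0,0,-2,0,-1],[0,0,0,0,-1],[0,0,0,0,-1]]'
python3 - <<'E'
from meas import *
for n,b in(("top",(160,240,150,260)),("scene",(110,200,150,260))):
    im=env.capture(n); cv2.imwrite(f"pics/{n}1.png",cv2.resize(im[b[0]:b[1],b[2]:b[3]],None,fx=6.5,fy=6.5,interpolation=cv2.INTER_CUBIC))
E
```

```text
t: 1.77
tcp_pos: [0.5015, 0.1947, 0.0973]
eef_rot: [-0.506, 0.509, -0.493, 0.492]
force: [0.6, -0.0, 0.6]
finger_gap: 1.001
```

View pics/top1.png

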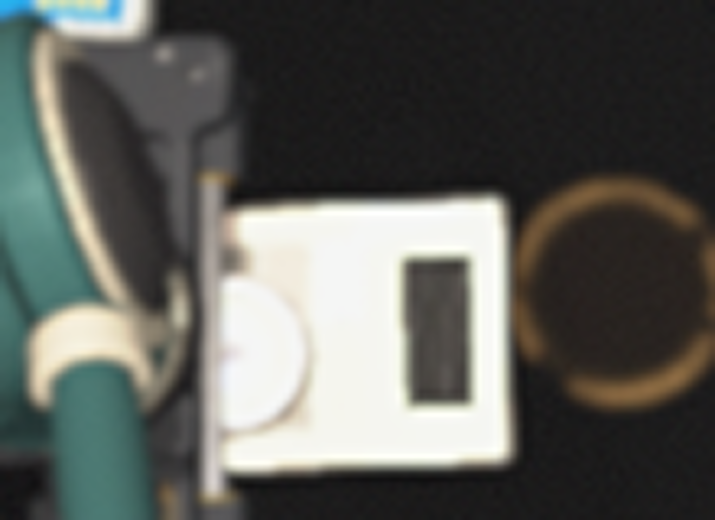

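View pics/scene1.png

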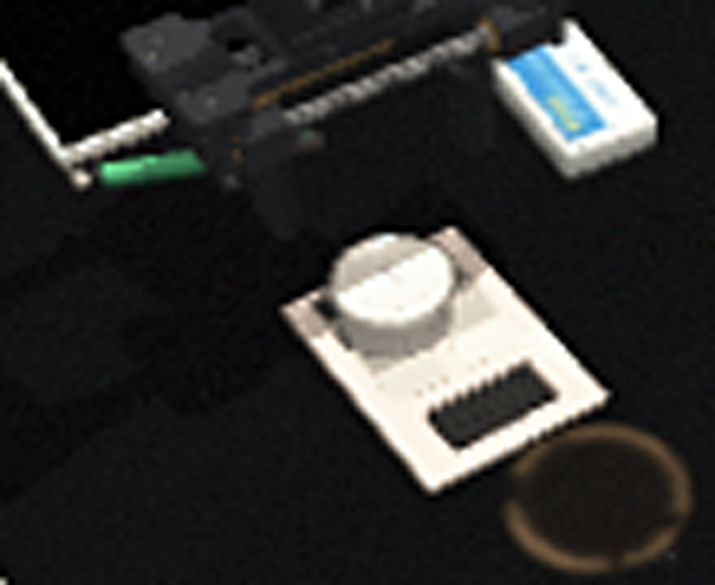

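```bash
python3 -m pendant '[[0,0,-3,0,-1],[0,0,-3,0,-1],[0,0,-1.5,0,-1],[0,0,-0.8,0,-1],[0,0,0,0,-1],[0,0,0,0,-1]]'
python3 - <<'E'
from meas import *
for n,b in(("top",(160,240,150,260)),("scene",(110,200,150,260))):
    im=env.capture(n); cv2.imwrite(f"pics/{n}2.png",cv2.resize(im[b[0]:b[1],b[2]:b[3]],None,fx=6.5,fy=6.5,interpolation=cv2.INTER_CUBIC))
print(env.get_obs()["tcp_pos"],env.get_obs()["force"])
E
```

```text
t: 2.37
tcp_pos: [0.5042, 0.1957, 0.0172]
eef_rot: [0.508, -0.507, 0.492, -0.493]
force: [0.1, 0.5, 0.1]
finger_gap: 0.995
[0.50478332 0.19588121 0.01783574] [-0.14936732  0.53925836 -0.53874421]
```

View pics/scene2.png

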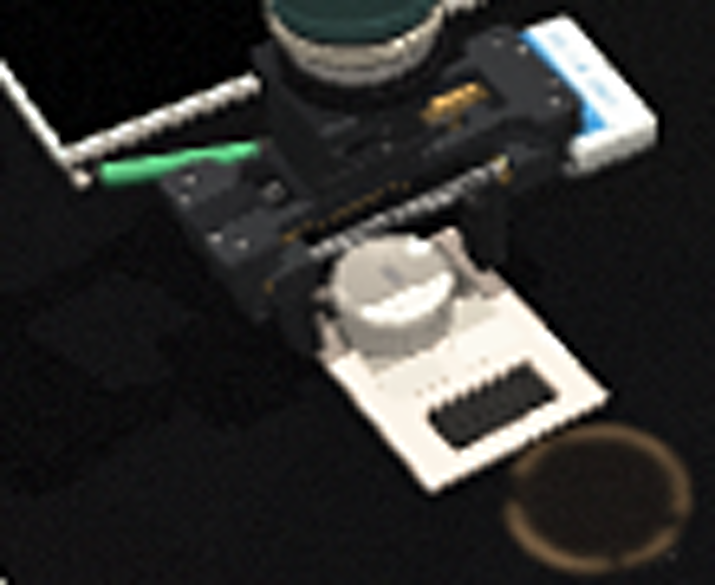

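```bash
python3 -m pendant '[[0,0,-0.5,0,-1],[0,0,0,0,0.2],[0,0,0,0,1],[0,0,0,0,1],[0,0,0,0,1],[0,0,0,0,1],[0,0,0,0,1],[0,0,0,0,1]]'
python3 - <<'E'
from meas import *
for n,b in(("top",(160,240,150,260)),("scene",(110,200,150,260))):
    im=env.capture(n); cv2.imwrite(f"pics/{n}3.png",cv2.resize(im[b[0]:b[1],b[2]:b[3]],None,fx=6.5,fy=6.5,interpolation=cv2.INTER_CUBIC))
print(env.get_obs()["tcp_pos"],env.get_obs()["force"],env.get_obs()["finger_gap"])
E
```

```text
t: 3.13
tcp_pos: [0.5029, 0.1952, 0.0108]
eef_rot: [0.508, -0.507, 0.492, -0.492]
force: [0.2, 0.7, 0.4]
finger_gap: 0.624
[0.50291377 0.19518914 0.01079277] [ 0.16932194 -1.03521351  1.41084869] 0.615758890773217
```

View pics/scene3.png

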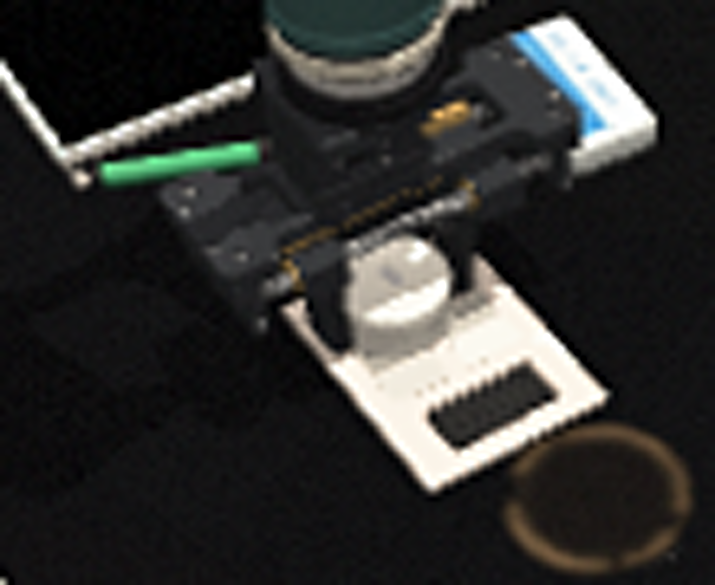

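```bash
python3 -m pendant '[[0,0,0.5,0,1],[0,0,1,0,1],[0,0,2,0,1],[0,0,2.5,0,1],[1.6,-2.2,0,0,1],[2.1,-2.9,0,0,1],[2.1,-2.9,0,0,1],[2.1,-2.9,0,0,1],[2.1,-2.9,0,0,1],[2.1,-2.9,0,0,1]]'
python3 -m pendant '[[2.1,-2.9,0,0,1],[1.4,-1.9,0,0,1],[1.0,-1,0,0,1],[0,0,0,0,1],[0,0,0,0,1],[0,0,0,0,1]]'
python3 - <<'E'
from meas import *
for n,b in(("top",(100,230,150,330)),("scene",(110,230,180,340))):
    im=env.capture(n); cv2.imwrite(f"pics/{n}4.png",cv2.resize(im[b[0]:b[1],b[2]:b[3]],None,fx=4.4,fy=4.4,interpolation=cv2.INTER_CUBIC))
o=env.get_obs();print(o["tcp_pos"],o["force"],o["finger_gap"])
E
```

```text
t: 4.07
tcp_pos: [0.6249, 0.0267, 0.0718]
eef_rot: [0.508, -0.507, 0.492, -0.493]
force: [-0.2, 0.8, 0.2]
finger_gap: 0.618
t: 4.57
tcp_pos: [0.6678, -0.0285, 0.0705]
eef_rot: [-0.507, 0.508, -0.493, 0.492]
force: [0.0, 1.0, -0.4]
finger_gap: 0.618
[ 0.66769835 -0.02819534  0.07052674] [-0.04040504 -0.38693401  0.14266186] 0.6163810625103321
```

View pics/scene4.png

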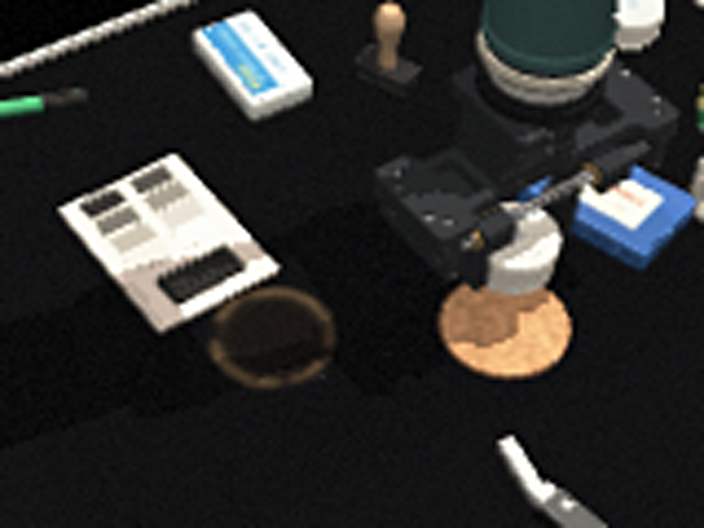

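View pics/top4.png

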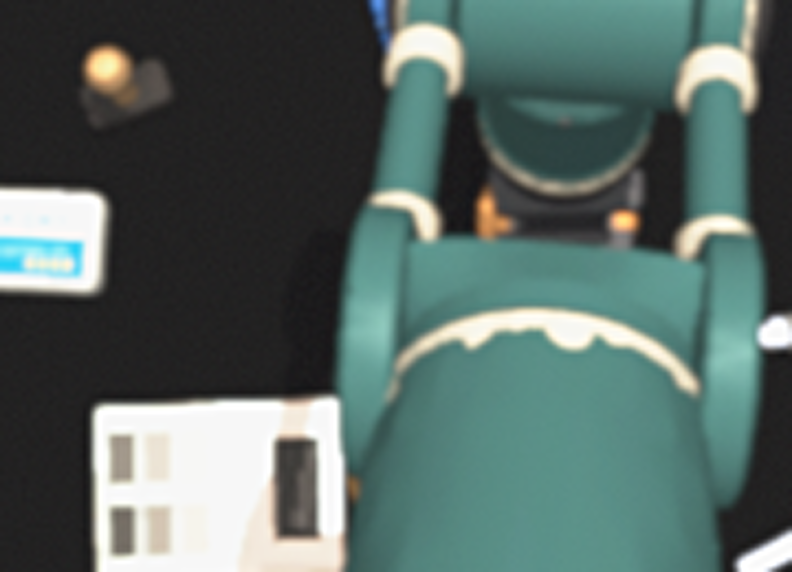

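```bash
python3 -m pendant '[[0.1,-0.1,-2,0,1],[0,0,-2,0,1],[0,0,-1,0,1],[0,0,-0.6,0,1],[0,0,0,0,1],[0,0,0,0,1]]'
python3 -c "
from h import env
o=env.get_obs();print(o['tcp_pos'],o['force'],o['finger_gap'])"
```

```text
t: 5.17
tcp_pos: [0.6697, -0.0303, 0.0148]
eef_rot: [-0.508, 0.508, -0.492, 0.492]
force: [-0.2, 1.3, -0.3]
finger_gap: 0.621
[ 0.66967428 -0.03032871  0.01476707] [-0.16154187  1.33292495 -0.28688743] 0.6214455325873907
```

```bash
python3 -m pendant '[[0,0,-0.3,0,1],[0,0,0,0,1],[0,0,0,0,1]]'; python3 -m pendant '[[0,0,-0.1,0,1],[0,0,0,0,1]]';python3 -m pendant '[[0,0,-0.1,0,1],[0,0,0,0,1]]'
```

```text
t: 5.42
tcp_pos: [0.6705, -0.0309, 0.0125]
eef_rot: [0.508, -0.507, 0.492, -0.493]
force: [-0.4, 0.3, 0.0]
finger_gap: 0.616
t: 5.58
tcp_pos: [0.6701, -0.0309, 0.011]
eef_rot: [0.508, -0.507, 0.492, -0.493]
force: [-0.9, 0.0, -0.7]
finger_gap: 0.622
t: 5.75
tcp_pos: [0.6698, -0.0309, 0.0096]
eef_rot: [-0.507, 0.507, -0.492, 0.492]
force: [-0.9, 0.2, -1.4]
finger_gap: 0.622
```

```bash
python3 -m pendant '[[0,0,-0.1,0,1],[0,0,0,0,1]]'; python3 -m pendant '[[0,0,-0.05,0,1],[0,0,0,0,1]]'; python3 -c "
from h import *
im=env.capture('scene'); cv2.imwrite('pics/scene5.png',cv2.resize(im[140:220,250:350],None,fx=7,fy=7,interpolation=cv2.INTER_CUBIC))"
```

```text
t: 5.92
tcp_pos: [0.6697, -0.0308, 0.0085]
eef_rot: [-0.507, 0.508, -0.493, 0.492]
force: [0.8, 0.1, -0.6]
finger_gap: 0.622
t: 6.08
tcp_pos: [0.6698, -0.0308, 0.0083]
eef_rot: [-0.507, 0.508, -0.492, 0.492]
force: [-1.3, -0.8, 0.8]
finger_gap: 0.615
```

View pics/scene5.png

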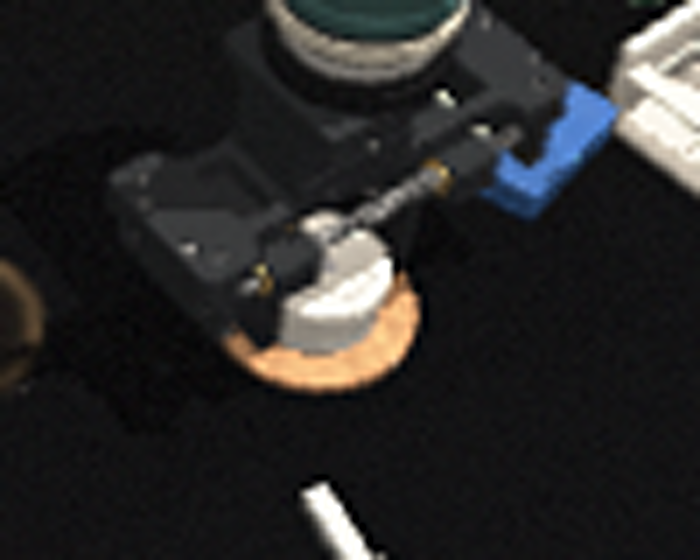

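Near contact; continue in small steps until the force shows it.

```bash
python3 -m pendant '[[0,0,-0.05,0,1],[0,0,0,0,1],[0,0,0,0,1]]'; python3 -m pendant '[[0,0,-0.05,0,1],[0,0,0,0,1],[0,0,0,0,1]]'; python3 -m pendant '[[0,0,-0.05,0,1],[0,0,0,0,1],[0,0,0,0,1]]'
```

```text
t: 6.38
tcp_pos: [0.6698, -0.0308, 0.0083]
eef_rot: [-0.507, 0.508, -0.492, 0.492]
force: [-3.7, -0.8, 6.3]
finger_gap: 0.619
t: 6.63
tcp_pos: [0.6698, -0.0308, 0.0083]
eef_rot: [-0.507, 0.508, -0.492, 0.492]
force: [-4.5, 1.0, 8.2]
finger_gap: 0.617
t: 6.88
tcp_pos: [0.6698, -0.0308, 0.0083]
eef_rot: [-0.507, 0.508, -0.492, 0.492]
force: [-5.5, 1.1, 10.7]
finger_gap: 0.622
```

```bash
python3 -m pendant '[[0,0,0.1,0,1],[0,0,0,0,1],[0,0,0,0,0],[0,0,0,0,0],[0,0,0,0,-1],[0,0,0,0,-1],[0,0,0,0,-1],[0,0,0,0,-1]]'; python3 -m pendant '[[0,0,1,0,-1],[0,0,2,0,-1],[0,0,3,0,-1],[0,0,3,0,-1],[-3,1.5,0,0,-1],[-3.5,2,0,0,-1],[-3.5,2,0,0,-1],[-3.5,2,0,0,-1],[0,0,0,0,-1]]'; python3 -c "
from h import *
im=env.capture('scene'); cv2.imwrite('pics/scene6.png',cv2.resize(im[130:230,190:330],None,fx=5.5,fy=5.5,interpolation=cv2.INTER_CUBIC))
cv2.imwrite('pics/scene6raw.png',im)
im=env.capture('top'); cv2.imwrite('pics/top6.png',cv2.resize(im[110:250,160:330],None,fx=4,fy=4,interpolation=cv2.INTER_CUBIC))
"
```

```text
t: 7.55
tcp_pos: [0.6696, -0.0308, 0.0071]
eef_rot: [-0.507, 0.508, -0.493, 0.492]
force: [0.2, 1.0, -0.8]
finger_gap: 0.903
t: 8.3
tcp_pos: [0.5263, 0.0465, 0.0958]
eef_rot: [-0.506, 0.51, -0.494, 0.489]
force: [-0.7, -0.2, -0.9]
finger_gap: 1.003
```

View pics/scene6.png

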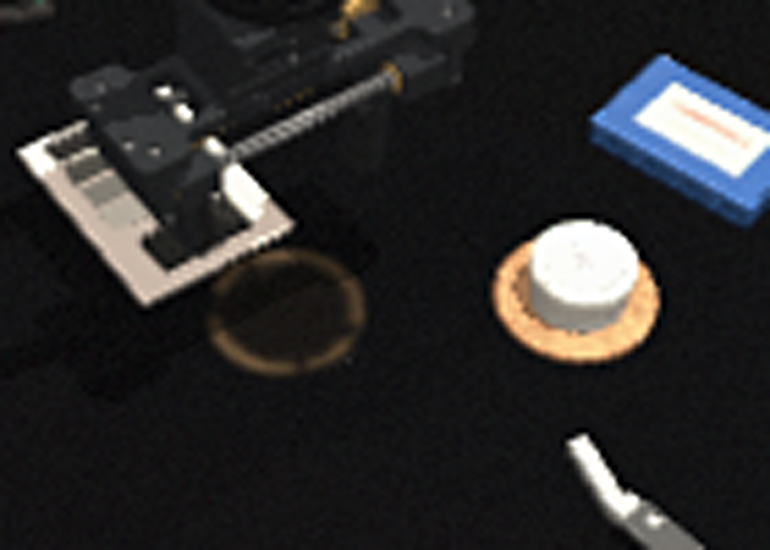

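View pics/top6.png

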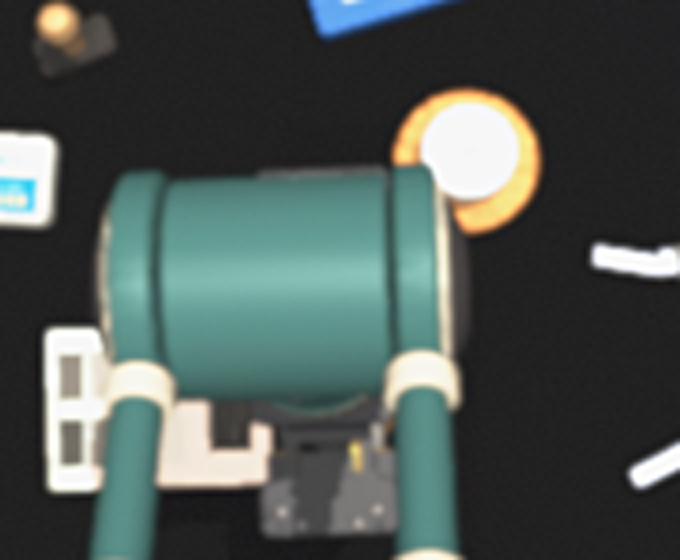

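```bash
python3 -c "
from meas import *
show('tin top',ray('top',[(470.5)/4-.5+160,(152.5)/4-.5+110],.034))
show('tin scene',ray('scene',[(585.5)/5.5-.5+190,(262.5)/5.5-.5+130],.034))"
```

```text
tin top [[0.6689, -0.0304, 0.034]]
tin scene [[0.668, -0.0334, 0.034]]
```

```bash
python3 -m pendant '[[-0.4,2.5,0,0,0.6],[-0.4,2.5,0,0,0.6],[-0.4,2.3,0,0,0.6],[0,0,-3,0,0.6],[0,0,-3,0,0.6],[0,0,0,0,0.6],[0,0,0,0,0.6],[0,0,0,0,0.6]]'; python3 -c "
from meas import *
from scipy.spatial.transform import Rotation as R
o=env.get_obs(); q=o['eef_rot']; M=R.from_quat([q[1],q[2],q[3],q[0]]).as_matrix(); print(M.round(4),o['tcp_pos'],o['force'],np.degrees(np.arctan2(M[1,2],M[0,2])))
im=env.capture('scene'); cv2.imwrite('pics/scene7.png',cv2.resize(im[130:210,180:270],None,fx=7,fy=7,interpolation=cv2.INTER_CUBIC))
im=env.capture('top'); cv2.imwrite('pics/top7.png',cv2.resize(im[170:250,160:270],None,fx=6,fy=6,interpolation=cv2.INTER_CUBIC))
"
```

```text
t: 9.07
tcp_pos: [0.5246, 0.117, 0.0389]
eef_rot: [0.508, -0.507, 0.492, -0.493]
force: [-0.9, -0.4, -0.5]
finger_gap: 0.422
[[ 2.930e-02  1.600e-03  9.996e-01]
 [-9.996e-01  2.000e-04  2.930e-02]
 [-2.000e-04 -1.000e+00  1.600e-03]] [0.52462904 0.11695349 0.03888049] [-0.86750517 -0.36517417 -0.46949371] 1.681689503056028
```

View pics/scene7.png

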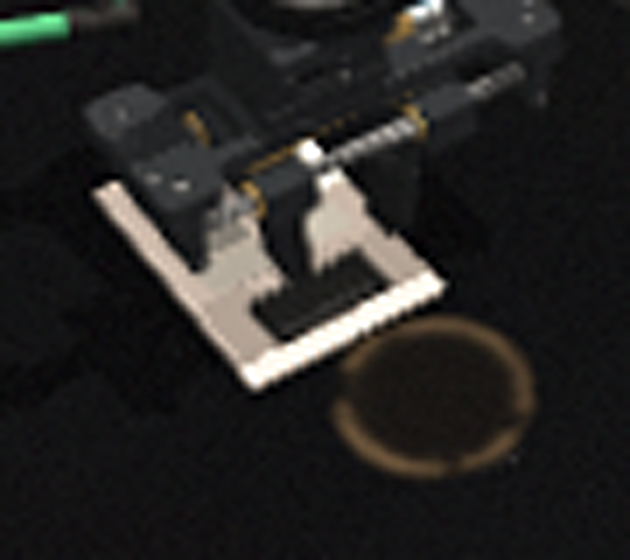

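View pics/top7.png

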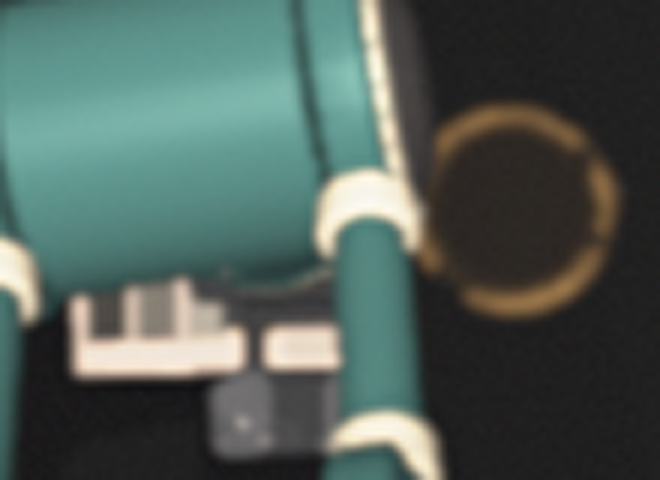

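```bash
python3 -m pendant '[[-1.0,0.3,0,0,0.6],[0,0,-1,0,0.6],[0,0,-1,0,0.6],[0,0,0,0,0.6],[0,0,0,0,0.6],[0,0,0,0,0.6]]'; python3 -c "
from meas import *
o=env.get_obs(); print(o['tcp_pos'],o['force'],o['finger_gap'])
im=env.capture('scene'); cv2.imwrite('pics/scene8.png',cv2.resize(im[130:210,180:270],None,fx=7,fy=7,interpolation=cv2.INTER_CUBIC))
"
```

```text
t: 9.67
tcp_pos: [0.5126, 0.1201, 0.0173]
eef_rot: [-0.507, 0.508, -0.493, 0.492]
force: [0.3, -0.4, 0.0]
finger_gap: 0.198
[0.51258228 0.12014066 0.01732397] [ 0.32932375 -0.39354131  0.00379076] 0.198462529508179
```

View pics/scene8.png

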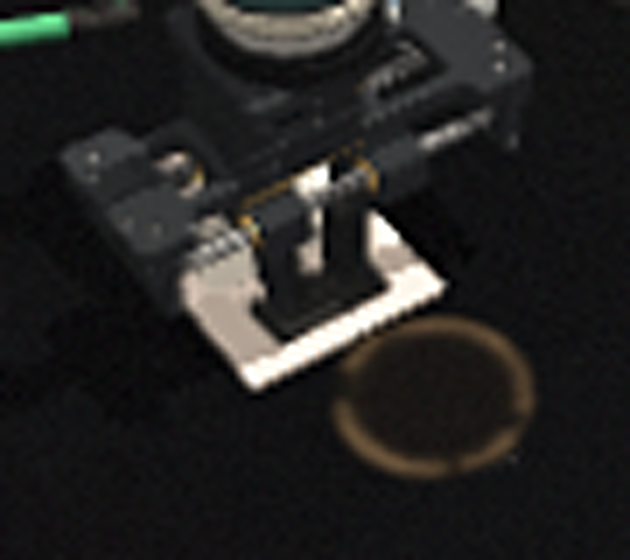

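```bash
python3 -m pendant '[[0.1,0,-0.5,0,0.6],[0,0,-0.1,0,0.6],[0,0,0,0,0.6],[0,0,0,0,0.6]]'; python3 -m pendant '[[0,0,-0.1,0,0.6],[0,0,0,0,0.6]]';python3 -m pendant '[[0,0,-0.1,0,0.6],[0,0,0,0,0.6]]';python3 -m pendant '[[0,0,-0.05,0,0.6],[0,0,0,0,0.6],[0,0,0,0,0.6]]'
```

```text
t: 10.05
tcp_pos: [0.5138, 0.1201, 0.0115]
eef_rot: [-0.507, 0.508, -0.492, 0.492]
force: [0.0, -0.8, 0.2]
finger_gap: 0.202
t: 10.22
tcp_pos: [0.5139, 0.1202, 0.0106]
eef_rot: [-0.507, 0.507, -0.492, 0.492]
force: [-0.1, -0.1, -0.0]
finger_gap: 0.199
t: 10.38
tcp_pos: [0.5141, 0.1202, 0.0099]
eef_rot: [0.508, -0.507, 0.492, -0.492]
force: [-0.1, -0.4, 2.0]
finger_gap: 0.203
t: 10.63
tcp_pos: [0.5141, 0.1202, 0.0099]
eef_rot: [0.508, -0.507, 0.492, -0.492]
force: [-1.1, -0.2, 6.2]
finger_gap: 0.199
```

```bash
python3 -m pendant '[[0,0,-0.08,0,0.6],[0,0,0,0,0.6],[0,0,0,0,0.6]]';python3 -m pendant '[[0,0,-0.04,0,0.6],[0,0,0,0,0.6],[0,0,0,0,0.6]]'
```

```text
t: 10.88
tcp_pos: [0.5143, 0.1203, 0.0099]
eef_rot: [0.508, -0.507, 0.492, -0.492]
force: [-4.0, -1.2, 11.8]
finger_gap: 0.202
t: 11.13
tcp_pos: [0.5144, 0.1203, 0.0099]
eef_rot: [0.508, -0.507, 0.492, -0.492]
force: [-5.7, -1.8, 13.2]
finger_gap: 0.201
```

```bash
python3 -m pendant '[[0.05,-0.3,0,0,0.6],[0.05,-0.6,0,0.3,0.6],[0.1,-0.8,0,0.4,0.6],[0.1,-0.8,0,0.4,0.6],[0,0,0,0,0.6]]'; python3 -c "
from meas import *
o=env.get_obs(); print(o['tcp_pos'],o['force'],o['finger_gap'])
im=env.capture('scene'); cv2.imwrite('pics/scene9.png',cv2.resize(im[130:210,180:270],None,fx=7,fy=7,interpolation=cv2.INTER_CUBIC))
"
```

```text
t: 11.55
tcp_pos: [0.5192, 0.0948, 0.0099]
eef_rot: [0.513, -0.511, 0.487, -0.488]
force: [0.6, -2.3, 8.5]
finger_gap: 0.201
[0.51918204 0.09479982 0.00994042] [ 0.62360382 -2.25699901  8.5482241 ] 0.20058549050777738
```

View pics/scene9.png

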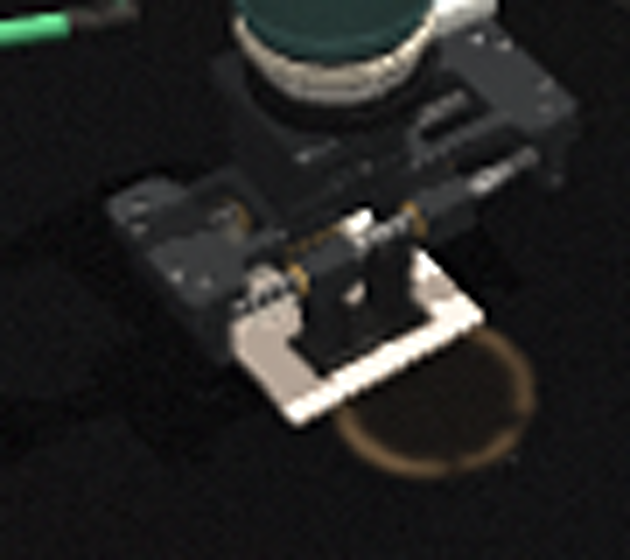

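```bash
python3 -m pendant '[[0,0,-0.05,0,0.6],[0.1,-0.9,0,0.4,0.6],[0.1,-0.9,0,0.4,0.6],[0.1,-0.9,0,0.4,0.6],[0.1,-0.9,0,0.4,0.6],[0.1,-0.9,0,0.4,0.6],[0.1,-0.9,0,0.4,0.6]]'; python3 -m pendant '[[0.1,-0.9,0,0.4,0.6],[0.1,-0.9,0,0.4,0.6],[0.1,-0.9,0,0.4,0.6],[0.1,-0.9,0,0.4,0.6],[0,0,0,0,0.6]]'; python3 -c "
from meas import *
o=env.get_obs(); print(o['tcp_pos'],o['force'],o['finger_gap'])
im=env.capture('scene'); cv2.imwrite('pics/scene10.png',cv2.resize(im[140:240,190:310],None,fx=6,fy=6,interpolation=cv2.INTER_CUBIC))
"
```

```text
t: 12.18
tcp_pos: [0.5256, 0.0417, 0.0099]
eef_rot: [0.524, -0.521, 0.476, -0.478]
force: [-0.6, 2.9, 11.4]
finger_gap: 0.194
t: 12.6
tcp_pos: [0.5297, 0.0041, 0.0099]
eef_rot: [0.53, -0.528, 0.468, -0.471]
force: [-0.4, -2.9, 10.4]
finger_gap: 0.201
[0.52971331 0.00407629 0.00987406] [-0.41242056 -2.93981025 10.40809959] 0.2007230351262355
```

View pics/scene10.png

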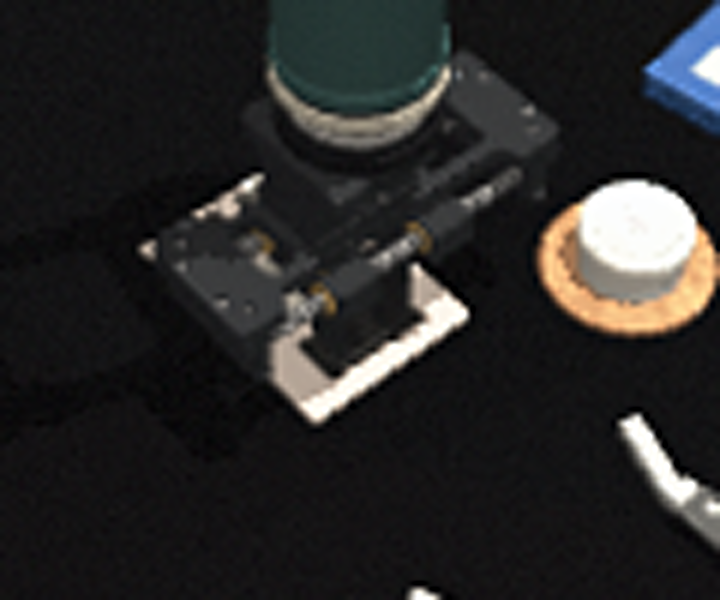

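```bash
python3 -c "
from meas import *
c=(np.array([(319,421),(469,313)])+.5)/6-.5+np.array([190,140])
W=ray('scene',c,.0045)[:,:2]; show('front corners',W); d=W[1]-W[0]; print(np.linalg.norm(d),np.degrees(np.arctan2(d[1],d[0])))
a=np.arctan2(d[1],d[0])-np.pi/2; show('pad',W.mean(0)-.025*np.array([np.cos(a),np.sin(a)]))
from scipy.spatial.transform import Rotation as R
q=env.get_obs()['eef_rot']; M=R.from_quat([q[1],q[2],q[3],q[0]]).as_matrix(); print(np.degrees(np.arctan2(M[1,2],M[0,2])))"
```

```text
front corners [[0.4835, -0.0294], [0.5806, -0.0147]]
0.09814955768679565 8.583205238086721
pad [0.5283, 0.0027]
6.817112861295696
```

```bash
python3 -m pendant '[[0.02,-0.9,-0.01,0.4,0.6],[0.02,-0.9,0,0.4,0.6],[0.02,-0.9,0,0.4,0.6],[0.02,-0.9,0,0.4,0.6],[0.02,-0.9,0,0.4,0.6],[0.02,-0.9,0,0.4,0.6],[0.02,-0.9,0,0.3,0.6],[0.0,-0.9,0,0,0.6],[0,-0.9,0,0,0.6],[0,0,0,0,0.6]]'; python3 -c "
from meas import *
o=env.get_obs(); print(o['tcp_pos'],o['force'],o['finger_gap'])
from scipy.spatial.transform import Rotation as R
q=env.get_obs()['eef_rot']; M=R.from_quat([q[1],q[2],q[3],q[0]]).as_matrix(); print(np.degrees(np.arctan2(M[1,2],M[0,2])))
im=env.capture('scene'); cv2.imwrite('pics/scene11.png',cv2.resize(im[160:290,230:350],None,fx=6,fy=6,interpolation=cv2.INTER_CUBIC)[:,:])
im=env.capture('top'); cv2.imwrite('pics/top11.png',cv2.resize(im[140:250,230:400],None,fx=4.5,fy=4.5,interpolation=cv2.INTER_CUBIC)[:,:])
"
```

```text
t: 13.48
tcp_pos: [0.5311, -0.0773, 0.0099]
eef_rot: [0.54, -0.539, 0.455, -0.459]
force: [-0.3, -2.7, 11.2]
finger_gap: 0.197
[ 0.53105277 -0.07733127  0.00991094] [-0.28783884 -2.68448725 11.24009288] 0.19650155262237737
9.492589400908942
```

View pics/scene11.png

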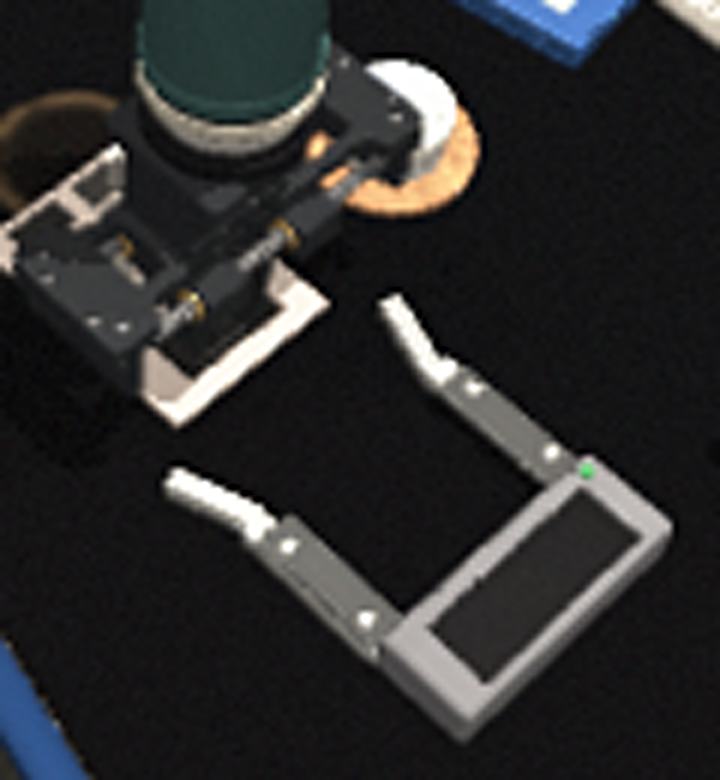

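View pics/top11.png

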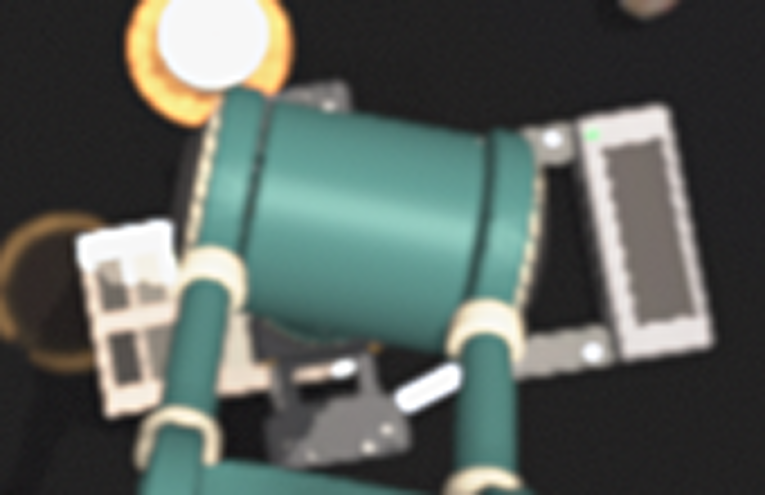

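```bash
python3 -c "
from meas import *
f=lambda p,s,o:(np.array(p)+.5)/s-.5+np.array(o)
u=np.array([np.cos(np.radians(-80.6)),np.sin(np.radians(-80.6))]);v=np.array([-u[1],u[0]])
def rep(n,C,S):
    C=C[:,:2];S=S[:,:2].mean(0); d=C[1]-C[0]; print(n,np.linalg.norm(d),np.degrees(np.arctan2(d[1],d[0])),'lateral',(C.mean(0)-S)@v,'along rel screws',(C.mean(0)-S)@u)
rep('scene front',ray('scene',f([(178,427),(328,302)],6,(230,160)),.0055),ray('scene',f([(475,387),(552,452),(289,545),(367,619)],6,(230,160)),.0155))
rep('top rear',ray('top',f([(106,418),(76,234)],4.5,(230,140)),.0055),ray('top',np.r_[f([(240,131),(369,111),(302,464),(431,443)],7,(300,155))],.0155))
"
```

```text
scene front 0.10014682478783817 10.703001302047683 lateral -0.0004801398708314773 along rel screws -0.10423692504199115
top rear 0.10429417997372073 9.614282901935145 lateral -0.0009287105175255872 along rel screws -0.24626669189890668
```

```bash
python3 -m pendant '[[0.2,-0.99,-0.01,0,0.6],[0.18,-0.99,0,0,0.6],[0.16,-0.99,0,0,0.6],[0.16,-0.99,0,0,0.6],[0.17,-0.99,0,0,0.6],[0.16,-0.99,0,0,0.6]]'; python3 -c "
from meas import *
o=env.get_obs(); print(o['tcp_pos'],o['force'],o['wrist_torque'])
im=env.capture('scene'); cv2.imwrite('pics/scene12.png',cv2.resize(im[190:290,250:350],None,fx=6,fy=6,interpolation=cv2.INTER_CUBIC)[:,:])
"
```

```text
t: 14.08
tcp_pos: [0.5411, -0.1355, 0.0099]
eef_rot: [0.541, -0.539, 0.456, -0.458]
force: [-1.1, 3.9, 11.7]
finger_gap: 0.201
[ 0.54107523 -0.13551995  0.00990086] [-1.09500421  3.92668224 11.66766449] [0.59538171 0.33444023 0.00150192]
```

View pics/scene12.png

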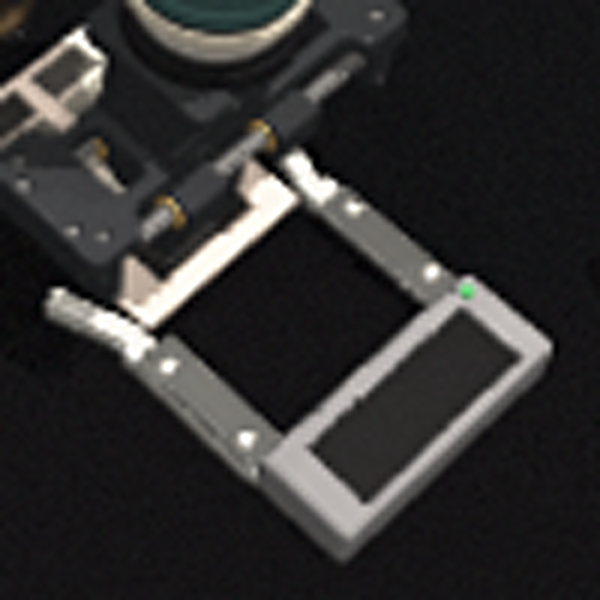

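```bash
python3 -m pendant '[[0.16,-0.99,0,0,0.6],[0.16,-0.99,0,0,0.6],[0.16,-0.99,0,0,0.6]]';python3 -m pendant '[[0.16,-0.99,0,0,0.6],[0.16,-0.99,0,0,0.6],[0.16,-0.99,0,0,0.6]]'; python3 -c "
from meas import *
o=env.get_obs(); print(o['tcp_pos'],o['force'],o['wrist_torque'])
im=env.capture('scene'); cv2.imwrite('pics/scene13.png',cv2.resize(im[190:290,250:350],None,fx=6,fy=6,interpolation=cv2.INTER_CUBIC)[:,:])
"
```

```text
t: 14.38
tcp_pos: [0.5457, -0.1652, 0.0099]
eef_rot: [0.541, -0.539, 0.456, -0.458]
force: [-0.8, 4.3, 12.2]
finger_gap: 0.203
t: 14.63
tcp_pos: [0.5504, -0.195, 0.0099]
eef_rot: [0.541, -0.539, 0.456, -0.458]
force: [-0.7, 4.1, 12.0]
finger_gap: 0.199
[ 0.55042637 -0.1950486   0.00988689] [-0.65531245  4.10296152 12.0406192 ] [ 0.52488495  0.31124099 -0.02542523]
```

View pics/scene13.png

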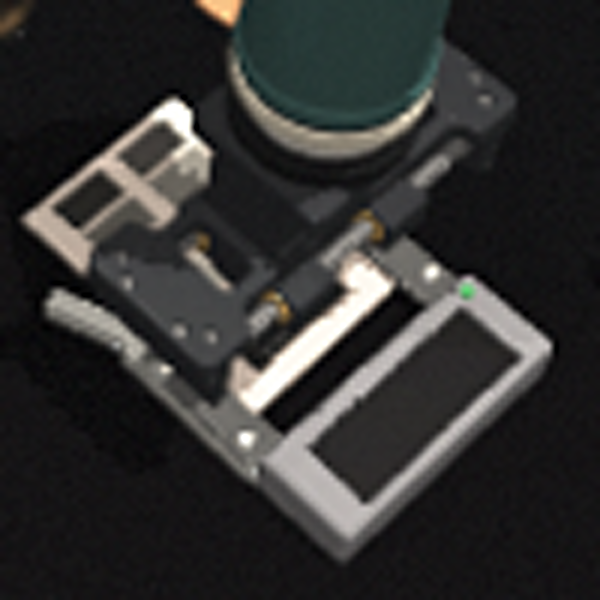

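```bash
python3 -m pendant '[[0.08,-0.5,0,0,0.6],[0.08,-0.5,0,0,0.6],[0.08,-0.5,0,0,0.6]]'; python3 -m pendant '[[0.03,-0.2,0,0,0.6],[0,0,0,0,0.6]]';python3 -m pendant '[[0.03,-0.2,0,0,0.6],[0,0,0,0,0.6]]'; python3 -c "
from meas import *
im=env.capture('scene'); cv2.imwrite('pics/scene14.png',cv2.resize(im[190:290,250:350],None,fx=6,fy=6,interpolation=cv2.INTER_CUBIC)[:,:])
"
```

```text
t: 14.93
tcp_pos: [0.5527, -0.2099, 0.0099]
eef_rot: [0.54, -0.539, 0.456, -0.458]
force: [-0.7, 4.5, 12.8]
finger_gap: 0.203
t: 15.1
tcp_pos: [0.5532, -0.2125, 0.0099]
eef_rot: [0.54, -0.539, 0.456, -0.458]
force: [-0.5, 1.5, 11.1]
finger_gap: 0.199
t: 15.27
tcp_pos: [0.5534, -0.2141, 0.0099]
eef_rot: [0.54, -0.539, 0.456, -0.458]
force: [0.0, 1.3, 12.1]
finger_gap: 0.199
```

View pics/scene14.png

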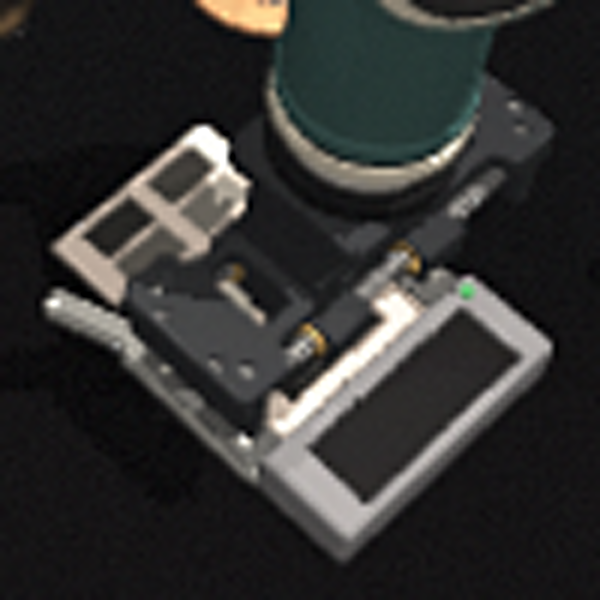

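```bash
python3 -m pendant '[[0.02,-0.15,0,0,0.6],[0,0,0,0,0.6]]'; python3 -m pendant '[[0.02,-0.15,0,0,0.6],[0,0,0,0,0.6]]';python3 -m pendant '[[0.02,-0.15,0,0,0.6],[0,0,0,0,0.6]]'
```

```text
t: 15.48
tcp_pos: [0.5536, -0.2154, 0.0099]
eef_rot: [0.54, -0.539, 0.456, -0.458]
force: [-0.4, 2.7, 11.4]
finger_gap: 0.198
t: 15.65
tcp_pos: [0.5537, -0.2159, 0.0099]
eef_rot: [0.541, -0.538, 0.456, -0.458]
force: [-0.4, 7.2, 13.0]
finger_gap: 0.203
t: 15.82
tcp_pos: [0.5538, -0.2161, 0.0099]
eef_rot: [0.541, -0.538, 0.457, -0.457]
force: [-0.1, 11.3, 15.5]
finger_gap: 0.2
```

```bash
python3 -m pendant '[[0.01,-0.08,0,0,0.6],[0,0,0,0,0.6],[0,0,0,0,0.6]]'; python3 -m pendant '[[0,0,0.15,0,0.6],[0,0,0.1,0,0.6],[0,0,0.3,0,0.6],[0,0,1,0,0.6],[0,0,2,0,0.6],[0,0,3,0,0.6],[0,0,3,0,0.6],[0,0,3,0,0.6],[-1,3,2,0,0.6],[-1,3,2,0,0.6]]'; python3 -m pendant '[[-1,3.5,1,0,0.6],[-1,3.5,1,0,0.6],[-1,3.5,1,0,0.6],[-1,3.5,1,0,0.6],[-1,3.5,1,0,0.6],[-1,3.5,1,0,0.6],[-1,3.5,1,0,0.6],[-1,3.5,1,0,0.6],[-1,3.5,1,0,0.6],[0,0,0,0,0.6]]'; python3 -c "
from meas import *
im=env.capture('scene');cv2.imwrite('pics/scene15raw.png',im); cv2.imwrite('pics/scene15.png',cv2.resize(im[190:290,250:350],None,fx=6,fy=6,interpolation=cv2.INTER_CUBIC)[:,:])
im=env.capture('top');cv2.imwrite('pics/top15raw.png',im); cv2.imwrite('pics/top15.png',cv2.resize(im[120:240,250:400],None,fx=5,fy=5,interpolation=cv2.INTER_CUBIC)[:,:])
"
```

```text
t: 16.07
tcp_pos: [0.5539, -0.2162, 0.0099]
eef_rot: [0.541, -0.538, 0.457, -0.457]
force: [0.1, 13.4, 15.0]
finger_gap: 0.196
t: 16.9
tcp_pos: [0.5325, -0.16, 0.1754]
eef_rot: [0.539, -0.539, 0.457, -0.459]
force: [-0.2, 0.9, 0.4]
finger_gap: 0.201
t: 17.73
tcp_pos: [0.4412, 0.1611, 0.2657]
eef_rot: [0.543, -0.539, 0.455, -0.455]
force: [0.2, -0.6, 0.5]
finger_gap: 0.196
```

View pics/scene15.png

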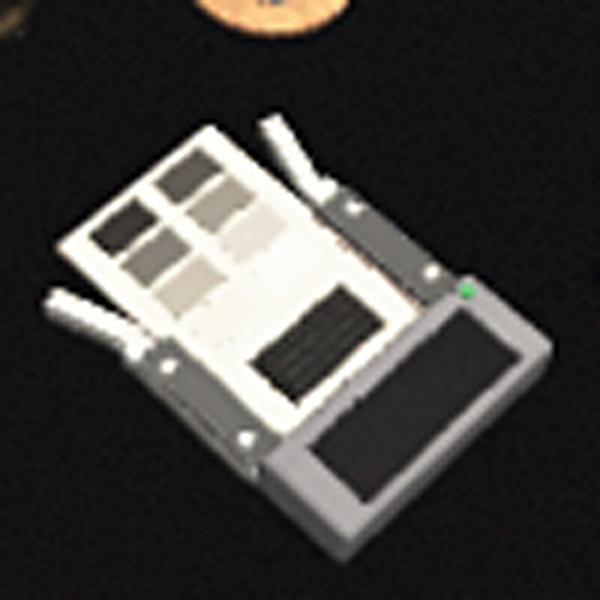

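View pics/top15.png

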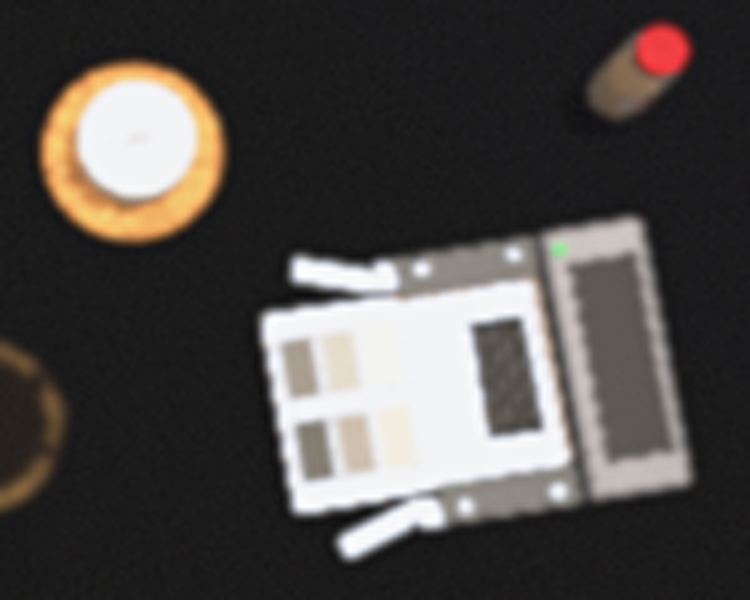

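View pics/top15raw.png

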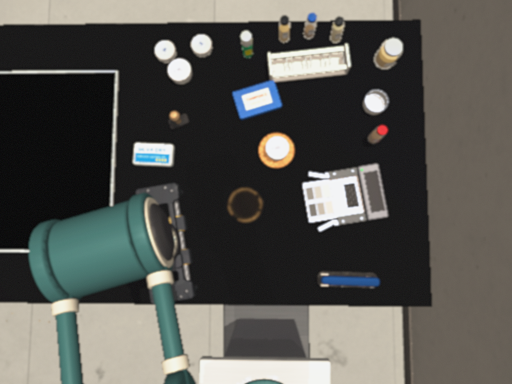

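```bash
python3 -c "
from meas import *
f=lambda p,s,o:(np.array(p)+.5)/s-.5+np.array(o)
u=np.array([np.cos(np.radians(-80.6)),np.sin(np.radians(-80.6))]);v=np.array([-u[1],u[0]])
def rep(n,C,S):
    C=C[:,:2];S=S[:,:2]; d=C[1]-C[0]; w=S[0]+S[1]-S[2]-S[3]; S=S.mean(0); print(n,'rear width',np.linalg.norm(d),'yaw err deg',np.degrees(np.arctan2(d[1],d[0])-np.arctan2(w[1],w[0])),'lateral',(C.mean(0)-S)@v,'rear edge rel home',(C.mean(0)-S)@u+.0325)
rep('scene',ray('scene',f([(57,246),(208,122)],6,(250,190)),.0055),ray('scene',f([(353,208),(431,272),(168,366),(246,438)],6,(250,190)),.0155))
rep('top',ray('top',f([(296,515),(261,312)],5,(250,120)),.0055),ray('top',f([(422,269),(514,254),(466,506),(558,491)],5,(250,120)),.0155))
for n,z in (('scene',0),('top',0)):
    a=cv2.imread(f'pics/{n}0.png').astype(int);b=cv2.imread(f'pics/{n}15raw.png').astype(int)
    d=(abs(a-b).max(2)>60).astype(np.uint8); N,l,st,c=cv2.connectedComponentsWithStats(d); print(n,[(c[i].round().tolist(),int(st[i,4])) for i in range(1,N) if st[i,4]>8])
# front edge/pad
show('pad top',ray('top',f([(508,377)],5,(250,120)),.0095)); show('pad scene',ray('scene',f([(317,344)],6,(250,190)),.0095)); print(env.get_obs()['t'])
"
```

```text
scene rear width 0.10010905302268093 yaw err deg 0.8715401254469638 lateral 4.451941238482094e-05 rear edge rel home -0.07180595012884279
top rear width 0.10354208284362224 yaw err deg -0.1074196977907739 lateral 0.0009457624450839861 rear edge rel home -0.07258292228640591
scene [([43.0, 27.0], 1724), ([157.0, 1.0], 64), ([176.0, 16.0], 36), ([174.0, 45.0], 276), ([195.0, 65.0], 24), ([184.0, 79.0], 58), ([208.0, 73.0], 29), ([144.0, 79.0], 20), ([162.0, 82.0], 27), ([189.0, 82.0], 45), ([170.0, 92.0], 62), ([217.0, 163.0], 1032), ([7.0, 184.0], 235), ([295.0, 180.0], 349), ([39.0, 250.0], 2191), ([289.0, 235.0], 1356), ([22.0, 240.0], 10), ([12.0, 246.0], 20), ([2.0, 255.0], 13)]
top [([276.0, 148.0], 490), ([332.0, 198.0], 2216), ([165.0, 187.0], 17), ([173.0, 189.0], 28), ([148.0, 190.0], 12), ([198.0, 213.0], 2369), ([169.0, 198.0], 9), ([150.0, 251.0], 2363), ([83.0, 252.0], 6613), ([125.0, 229.0], 84), ([169.0, 220.0], 18), ([186.0, 268.0], 112), ([178.0, 261.0], 14), ([186.0, 290.0], 14), ([77.0, 292.0], 34), ([60.0, 299.0], 227), ([181.0, 296.0], 11), ([69.0, 348.0], 1593), ([169.0, 331.0], 1094), ([179.0, 378.0], 350)]
pad top [[0.5536, -0.2156, 0.0095]]
pad scene [[0.5507, -0.2181, 0.0095]]
17.8333
```

```bash
python3 -c "
from meas import *
f=lambda p,s,o:(np.array(p)+.5)/s-.5+np.array(o)
def edge(n,A,B,z):
    g=cv2.imread(f'pics/{n}15raw.png').min(2).astype(np.float32)
    A=np.array(A);B=np.array(B);d=(B-A)/np.linalg.norm(B-A);nn=np.array([-d[1],d[0]]);P=[]
    for k in np.linspace(.12,.88,30):
        p=A+(B-A)*k; r=np.linspace(-3,3,61); q=(p+r[:,None]*nn).astype(np.float32)
        s=cv2.remap(g,q[None,:,0],q[None,:,1],cv2.INTER_LINEAR)[0]; gr=abs(np.gradient(cv2.GaussianBlur(s[None],(0,0),4)[0])); P.append(p+nn*(r*gr**2).sum()/(gr**2).sum())
    W=ray(n,np.array(P),z)[:,:2].astype(np.float32); vx,vy,x,y=cv2.fitLine(W,cv2.DIST_HUBER,0,.001,.001).ravel(); a=np.degrees(np.arctan2(vy,vx)); return round(float(a%180),2),(x,y)
for n,rp,hp in(('scene',f([(57,246),(208,122)],6,(250,190)),f([(345,560),(552,352)],6,(250,190))),('top',f([(296,515),(261,312)],5,(250,120)),f([(692,487),(644,218)],5,(250,120)))):
    r=edge(n,*rp,.0055); h=edge(n,*hp,.0 if n=='scene' else .028); u=np.array([np.cos(np.radians(r[0]-90)),np.sin(np.radians(r[0]-90))]); print(n,r,'housing back',h,(np.array(h[1])-np.array(r[1]))@u)
"
```

```text
scene (10.21, (np.float32(0.5359695), np.float32(-0.10488252))) housing back (9.8, (np.float32(0.5668313), np.float32(-0.28668457))) 0.18439361084943623
top (9.69, (np.float32(0.53522754), np.float32(-0.10035849))) housing back (9.06, (np.float32(0.5641071), np.float32(-0.2897888))) 0.19158863198257695
```

```bash
python3 -c "
from h import env
print(env.close_job())"
```

```text
the job is handed in; nothing more can be done
None
```

The job is done and handed in at about 18 s of the 69 s allowed. The tin stands on the cork mat, and the plate is under both lips and against the stop.

**What I did:** I gripped the tin by its sides, lifted it off the plate and set it down on the mat. Then I pressed on the pad with about 8.5–15.5 N and slid the plate into the bay, turning it about 8° on the way. The press fell below your 10 N only at the start of the slide. I stopped when the force against the stop reached 13 N, then lifted clear. No force reading came near the limits.

**Last checks:**
- **Tin:** it is upright, roughly central and wholly on the mat.
- **Plate position:** in both views the pad is within about 1 mm of where it should be when home. The plate is centred between the guides to within about 1 mm.
- **Bystanders:** the vial, stamp, stapler and packet show no change in the pictures from before and after.

**Checks that disagreed:**
- **Squareness:** the two views put the plate between 0.1° and 0.9° off square, which is about as fine as these pictures resolve.
- **Rear edge:** in the top view it reads about 2–2.5 mm short of home. I put this down to glare, since the white edges already measured 2–3 mm too wide per side at the start. I relied on the contact force and the pad position instead.

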